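# Snap the nozzle onto a segmented blow-off hose with hose pliers

### The job

The orange nozzle is only perched on the ball at the end of the blue segmented air hose. Take the red-handled hose pliers from their wooden rest, put the forked jaws around the joint and squeeze gently until the nozzle clicks fully home against the blue flange, without crushing the plastic, wrenching the hose sideways or pushing on it with the gripper. Then lay the pliers back on their rest, leaving the other things on the bench where they are.

Things in the scene. Friction and masses are not known exactly. Their poses are not given: they have to be found in the camera images.
- pliers: Loose hose pliers, 0.17 kg, 203 mm long, lying level. Origin: middle of the pivot, mid-height; x along the centre line to the jaws, z up (pivot axis). Two crossed halves turn equally about the pivot and spring open; squeezing the red handles closes the jaws. Handles straight, 18 mm tall (z -9 to 9 mm), 12 mm thick, x = -40 to -136 mm. Balance point about x = -53 mm.
- grip_mid (a point): Point mid-way between the handles, x = -72 mm on the pliers, where to grip. Width over the handles here: 65 mm sprung open (outsides parallel), 43 to 49 mm when the nozzle is home. The opening spring presses with about 11 N on each finger here when open, 14 N near home; the joint adds about 0.7 x jaw force: some 25 N just before the click; over 30 N crushes the plastic.
- jaw_mid (a point): Middle between the two forked jaws, x = 51.5 mm on the pliers, on the hose axis when the slot floors touch the waists. Forks: upright plates 6 mm thick, x = 34 to 67 mm, z -22 to 22 mm, each with a level slot 27 mm high open to the front, floor at x = 42 mm. Inner faces 41 mm apart sprung open; the left fork (+y, brass set screw) stands 1 mm in to 3.5 mm out of that, set differently each time.
- hose: Blue segmented hose; its last rigid link is level, axis 130 mm above the bench. Origin on the axis at the rear face of its flange; y along the axis to the nozzle, x level, away from the robot, z up. Waist 19 mm diameter, y = -20 to 0 mm, for one fork (34 mm thick behind it); flange 36 mm diameter, y = 0 to 4 mm: the fork pulls on its rear face; then the ball. Pliers come in level along +x.
- joint_mid (a point): Point on the axis of the hose's last link at y = 16.75 mm: mid-way between the rear face of the flange and the shoulder of the perched nozzle.
- nozzle: Orange nozzle, axes as the hose; origin on the axis at its rim. Bell 36 mm diameter, y = 0 to 22 mm, ending in a flat shoulder that the other fork pushes on; then a tube 18 mm diameter to y = 41 mm and a tapering tip to y = 68 mm. Perched: rim 7.5 mm off the flange; home: rim against the flange (shoulder 26 mm from the flange's rear face).
- nozzle_push (a joint): How far the nozzle has been pushed on (m): 0 perched, 0.0075 fully home (the reading is noisy by about 1 mm). The resistance rises to about 15 N at the jaws, then at about 0.005 it gives way, the nozzle snaps home and stays; squeezing on firms up again and only loads the plastic, which breaks at 22 N of jaw force.
- hose_bend (a joint): Bend of the hose about its foot, 85 mm below the outlet's axis (rad): 0 as set; springy, about 1.2 N per mm at the outlet along its axis (positive moves the outlet against the hose's y).
- hose_base: Dark steel magnet base 66 x 56 x 34 mm, fixed to the bench, holding the foot of the hose; origin under its centre, z up. The hose rises over it and bends to its +y, the direction of the outlet.
- rest: Fixed wooden rest; origin on the bench under the place of the pivot, x as the pliers point. Plywood foot 100 mm wide, 12 mm thick, x = -151 to 27 mm; two cross blocks with tops 30 mm above the bench: front x = -13 to 19 mm, 60 mm wide, under the pivot; rear x = -138 to -114 mm, 100 mm wide, under the handle ends. Between them the handles are free.
- rest_place (a point): Where the pliers' origin belongs on the rest: 39 mm above the bench over the rest's origin, same axes.
- glue: White glue bottle, 56 mm diameter, 150 mm tall, loose bystander; origin under its centre.
- offcut: Pine offcut 90 x 50 x 30 mm, loose bystander; origin under its centre.
- driver: Screwdriver lying on the bench, loose bystander; origin under its middle.
- spare_link: Spare blue hose link, 34 mm diameter, 28 mm tall, standing loose, a bystander; origin under its centre.
Things that resemble listed ones, but are neither listed nor needed, are in the scene too. What is shaped like the pliers but pink or purple is not meant.

How it is judged:
By the outcome, as a careful person would: the job done as asked, in the order asked, and still so for the second after the job is handed in, with the robot touching nothing.
It also fails if it takes over 62 s, if anything falls off the work surface, if the arm or the gripper's body presses on something with over 40 N, if the wrist force passes 120 N, or if a joint passes its speed limit or range.

### The arm

A 7-joint arm with a two-finger parallel gripper is mounted at the origin on the work surface. World frame = base frame: x ahead of the robot, y to its left, z up, the work surface at z = 0. Lengths are in m, angles in rad, forces in N, time in s.
With the tool pointing down it reaches from about 0.4 to 0.85 m from the base axis. Payload 4.5 kg.
Tool frame: the origin (TCP) lies at the centre of the arm's flange, where the gripper is bolted on; the fingertips stand nose_length ahead of it and the grasp point (between the pads) lies 147 mm ahead of it (nose_length is the distance from the TCP to the fingertips, in m); z points along the fingers, y is the line along which they close (so a half turn about z gives the same grasp; the last joint's range is limited). The gripper opens to 88 mm and grips with 3 to 60 N. Pads are 18 mm wide; open, the fingers measure 123 mm over their backs; the gripper's body (75 mm by 187 mm) begins 45 mm behind the grasp point.
Start: joints at [1.261, 0.689, -0.195, 1.565, 0.157, 0.902, -0.215], TCP at [0.211, -0.588, 0.405] pointing down, gripper open.
Joint ranges: [-3.01, 3.01], [-0.46, 2.08], [-1.47, 1.51], [0.13, 2.56], [-1, 4.14], [0.04, 2.09], [-2.66, 2.66]. Speed limits (rad/s): [2.57, 2.57, 3.14, 3.14, 3.14, 3.14, 3.14].

### API

Orientations are given as a unit quaternion [x, y, z, w].
In Python, from plant import * gives the robot as it stands.
- The arm moves only by the tool play_rows, never from a script. Its argument "rows" is a list that holds one entry, the list of rows, each a list of 6 numbers: the shift along the tool's x, y, z normalised to -1 to 1, where 1 is 0.5 m, then the turn, a rotation vector about the tool's x, y, z normalised to -1 to 1, where 1 is 0.5 rad. A call has 1 to 20 rows; each row is the pose to reach, as a shift and turn from the pose commanded when the call began, along the tool's axes at that moment; what a row does not reach only later rows make up. A row lasts 1/12 s, in which the tool goes at most 41.7 mm and 7.16 degrees, less where a joint would pass 70% of its speed; a pose out of reach is approached as far as the arm can. A call with a number of a shift or a turn outside -1 to 1 is refused whole. A call with a gripper value outside its range is refused whole. "claw" is the closure, from 0 (fully open) to 1 (shut), set as the call begins (left out, the last holds). The fingers move at their own pace and stop on an object; "squeeze" is the grip in N (left out, the last holds). Time passes only in rows, so rows that repeat a pose let the fingers close. It gives the time, the measured TCP pose, the force, the opening and the grip force at its end, in the units of the state.
- get_state(): the state, without advancing time (a new reading comes with each control period).
- snapshot(name): name is "side" or "top" or "wrist"; returns a dict with "pixels" (400x640x3 uint8, blue, green, red), "camera_matrix" (3x3 intrinsics, pixels), "world_to_cam" (4x4, takes a point from world to camera coordinates); the wrist camera has in their place "mount" (4x4, takes a point from camera to tool coordinates, whose origin is the TCP and whose axes are the flange's). Camera axes: x right, y down, z forward; pixel columns grow to the right and rows downward; lengths in m; the calibration is good to about 2 mm. A picture is of the moment at which its call begins: read the wrist's pose just before it. There is no depth.
- finish_job(): hands the job in; it is judged then, once.
The state is a dict: "clock": time; "q": joint angles; "qd": joint speeds; "joint_torque": joint torques, N m; "tool_pos": TCP position; "eef_rot": TCP orientation; "contact_force": force on the tool from outside, world axes, zero at the start; "moment": the same for the moment, N m; "opening": opening from 0.0 (shut) to 1.0 (fully open); "finger_force": force on a finger pad.
Only numpy, scipy, OpenCV 4.12 (cv2) and the standard library are available. Lean on these libraries where they do the work, as an engineer would, in place of code of your own. Each camera call takes 0.05 s, during which the arm holds its last target. There are 200 camera calls.

## Working session

There is one attempt and no reset: what is moved stays moved. The work goes in short steps, Python scripts to look and compute and a tool call to move; the robot and the scene stay as the last step left them, time stands still between calls to the robot, and variables do not carry over. Pictures are saved under pics/ and viewed, at most 10 in all, crops included, and the job is handed in when it is done.

Besides the shell and the picture viewer there is one more tool, called after "Emit:" by a JSON object that holds its "name" and its "arguments". play_rows: Moves the arm, as the interface text tells. Its arguments: {"type":"object","properties":{"rows":{"type":"array"},"claw":{"type":"number"},"squeeze":{"type":"number"}},"required":["rows"]}

```bash
mkdir -p pics; ls
python3 - <<'E'
from plant import *
import cv2
s=get_state();print({k:(v if not hasattr(v,'__len__') else [round(float(x),3) for x in v]) for k,v in s.items()})
for n in("top","side"):
    d=snapshot(n);cv2.imwrite(f"pics/{n}0.png",d["pixels"]);print(n,d["camera_matrix"],d["world_to_cam"])
E
```

```text
pics
{'clock': 0.0, 'q': [1.261, 0.69, -0.195, 1.566, 0.157, 0.902, -0.215], 'qd': [-0.0, -0.001, -0.001, -0.001, 0.001, 0.002, -0.001], 'joint_torque': [-0.001, -52.756, -1.267, -15.343, -0.052, 0.006, 0.0], 'tool_pos': [0.211, -0.588, 0.404], 'eef_rot': [0.985, 0.171, -0.0, -0.001], 'contact_force': [0.28, -0.459, -0.44], 'moment': [-0.002, -0.011, -0.02], 'finger_force': 0.0, 'opening': 1.0001303122845273}
top [[381.54283377   0.         317.02274037]
 [  0.         381.54283377 189.98895199]
 [  0.           0.           1.        ]] [[ 0.01290812 -0.9994709   0.02985478 -0.04676976]
 [-0.98739834 -0.01745054 -0.15728953  0.54622126]
 [ 0.15772729 -0.02744825 -0.98710116  0.98820382]
 [ 0.          0.          0.          1.        ]]
side [[443.70040125   0.         320.53587763]
 [  0.         443.70040125 202.2819325 ]
 [  0.           0.           1.        ]] [[ 0.99902634 -0.04374856 -0.00569585 -0.52490057]
 [-0.02868775 -0.54609982 -0.83722876  0.09191664]
 [ 0.03351705  0.83657698 -0.54682315  1.17272627]
 [ 0.          0.          0.          1.        ]]
```

View pics/top0.png

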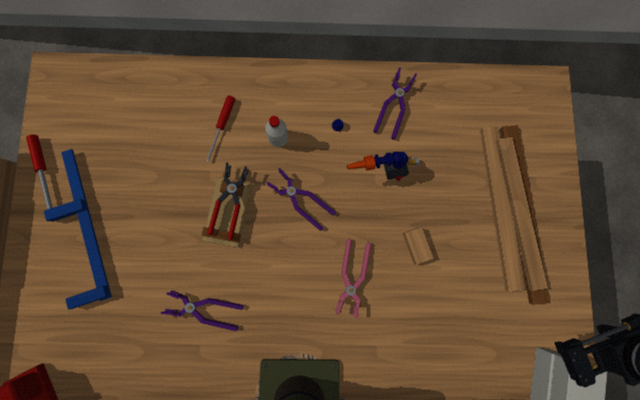

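View pics/side0.png

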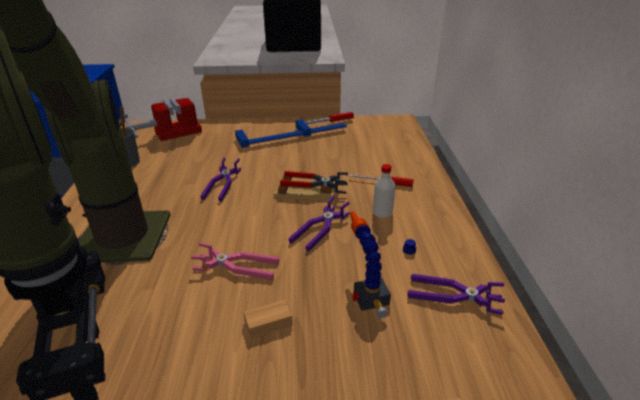

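The only red-handled pliers are at top (232,188) on the wooden rest. Lookalikes are purple at (400,92), (290,190) and (190,307), and pink at (351,290). The nozzle is at (360,165), pointing left (+y), with the hose base at (397,172). Next: close crops of the pliers and the hose.

```bash
cat > h.py <<'E'
from plant import *
import cv2, numpy as np
from scipy.spatial.transform import Rotation as R
np.set_printoptions(precision=4,suppress=True)
def cam(n):
    s=get_state(); d=snapshot(n); K=d["camera_matrix"]
    if n=="wrist":
        T=np.eye(4);T[:3,:3]=R.from_quat(s["eef_rot"]).as_matrix();T[:3,3]=s["tool_pos"]
        C=T@d["mount"]
    else: C=np.linalg.inv(d["world_to_cam"])
    return d["pixels"],np.array(K),C
def at(K,C,uv,z):
    r=C[:3,:3]@np.linalg.solve(K,[uv[0],uv[1],1]);o=C[:3,3]
    return o+r*(z-o[2])/r[2]
def proj(K,C,p):
    q=np.linalg.inv(C)@np.append(p,1);q=K@q[:3];return q[:2]/q[2]
def two(K1,C1,a,K2,C2,b):
    P=[K@np.linalg.inv(C)[:3] for K,C in((K1,C1),(K2,C2))]
    x=cv2.triangulatePoints(P[0],P[1],np.float64(a).reshape(2,1),np.float64(b).reshape(2,1)).ravel()
    return x[:3]/x[3]
E
python3 - <<'E'
from h import *
im,K,C=cam("top"); im2,K2,C2=cam("side")
for n,uv,z in(("pivot",(232,188),.05),("rearL",(209,238),.03),("tip",(348,166),.13),("bell",(372,163),.148),("hose",(395,159),.147),("base",(397,172),.034),("glue",(274,121),.15)): print(n,at(K,C,uv,z))
a=cv2.resize(im[150:250,190:270],None,fx=5,fy=5,interpolation=2)
b=cv2.resize(im[130:200,335:431],None,fx=4,fy=4,interpolation=2)
v=np.zeros((500,800,3),np.uint8);v[:,:400]=a;v[:280,400:784]=b
cv2.imwrite("pics/crop1.png",v)
E
```

```text
pivot [0.5473 0.1892 0.05  ]
rearL [0.4144 0.2476 0.03  ]
tip [ 0.5954 -0.113   0.13  ]
bell [ 0.6001 -0.1703  0.148 ]
hose [ 0.6116 -0.2279  0.147 ]
base [ 0.6028 -0.2596  0.034 ]
glue [0.7017 0.0738 0.15  ]
```

View pics/crop1.png

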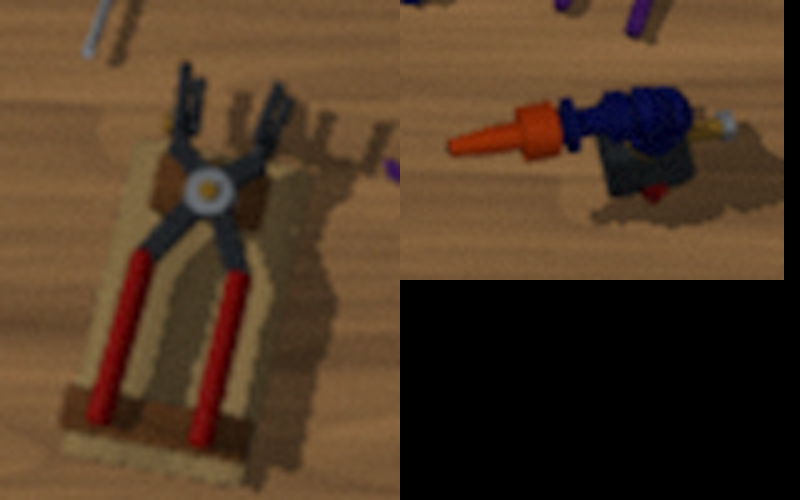

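```bash
cat >> h.py <<'E'
def rel(p,yaw,ref=None):
    """row to TCP position p, tool down with tool x heading yaw(deg)"""
    s=get_state() if ref is None else ref
    A=R.from_quat(s["eef_rot"]);h=np.radians(yaw)
    B=R.from_matrix([[np.cos(h),np.sin(h),0],[np.sin(h),-np.cos(h),0],[0,0,-1]])
    return np.r_[A.inv().apply(np.array(p)-s["tool_pos"])/.5,(A.inv()*B).as_rotvec()/.5]
E
python3 - <<'E'
from h import *
d=snapshot("wrist");print(d["mount"],d["camera_matrix"])
im,K,C=cam("top")
p=at(K,C,(231.6,187.8),.05);l=at(K,C,(209.8,233.8),.048);r=at(K,C,(229.8,238.2),.048);m=(l+r)/2
print(p,m,np.linalg.norm(p-m),np.linalg.norm(l-r),np.degrees(np.arctan2(*(p-m)[[1,0]])))
t=at(K,C,(348.5,166.8),.13);f=at(K,C,(377,160.8),.13);print(t,f,np.linalg.norm(t-f),np.degrees(np.arctan2(*(t-f)[[1,0]])))
print(rel([.45,-.3,.42],0));print(rel([.47,.18,.42],-9))
E
```

```text
[[ 0.0015 -0.9461 -0.3238  0.0847]
 [ 1.      0.0011  0.0013 -0.0003]
 [-0.0009 -0.3238  0.9461  0.0201]
 [ 0.      0.      0.      1.    ]] [[354.6087   0.     319.9325]
 [  0.     354.6087 212.681 ]
 [  0.       0.       1.    ]]
[0.5478 0.1903 0.05  ] [0.4195 0.2153 0.048 ] 0.1307437523993849 0.053785500477607676 -11.03296684840679
[ 0.5934 -0.1142  0.13  ] [ 0.6103 -0.1862  0.13  ] 0.07395394375191888 103.18378241746835
[ 0.6451 -0.3816 -0.0309 -0.001   0.0003  0.6876]
[ 1.0064 -1.2719 -0.0304 -0.001   0.0004  1.0018]
```

Emit:
{"name": "play_rows", "arguments": {"rows": [[[0.64, -0.38, -0.03, 0, 0, 0.3], [0.64, -0.38, -0.03, 0, 0, 0.5], [0.64, -0.38, -0.03, 0, 0, 0.7], [0.64, -0.38, -0.03, 0, 0, 0.7], [0.64, -0.38, -0.03, 0, 0, 0.7], [0.64, -0.38, -0.03, 0, 0, 0.7], [0.64, -0.38, -0.03, 0, 0, 0.7], [0.64, -0.38, -0.03, 0, 0, 0.7], [0.8, -0.9, -0.03, 0, 0, 0.8], [0.8, -0.9, -0.03, 0, 0, 0.8], [0.8, -0.9, -0.03, 0, 0, 0.8], [0.8, -0.9, -0.03, 0, 0, 0.8], [0.8, -0.9, -0.03, 0, 0, 0.8], [0.8, -0.9, -0.03, 0, 0, 0.8], [0.8, -0.9, -0.03, 0, 0, 0.8], [0.8, -0.9, -0.03, 0, 0, 0.8]]], "claw": 0, "squeeze": 5}}

```text
clock: 1.63
tool_pos: [0.4358, -0.0232, 0.4199]
eef_rot: [1.0, -0.023, 0.0, -0.002]
contact_force: [-1.1, 0.3, -0.3]
opening: 0.998
finger_force: 0.0
```

Run:
```python
from h import *
im,K,C=cam("wrist");cv2.imwrite("pics/w0.png",im);np.savez("w0.npz",K=K,C=C)
s=get_state();print(s["clock"],s["tool_pos"],s["q"],s["contact_force"])
print(proj(K,C,[.548,.19,.05]),proj(K,C,[.61,-.186,.13]))
print(rel([.476,.204,.30],-11))
```

```text
1.6833 [ 0.4359 -0.024   0.4199] [-0.0257  0.4258 -0.0346  2.0913  0.0194  0.6239 -1.6894] [ 0.3041  0.4674 -0.0175]
[83.9193 70.9152] [566.8345 -69.9875]
[ 0.0591 -0.4585  0.2413 -0.0062 -0.0009  0.2926]
```

View pics/w0.png

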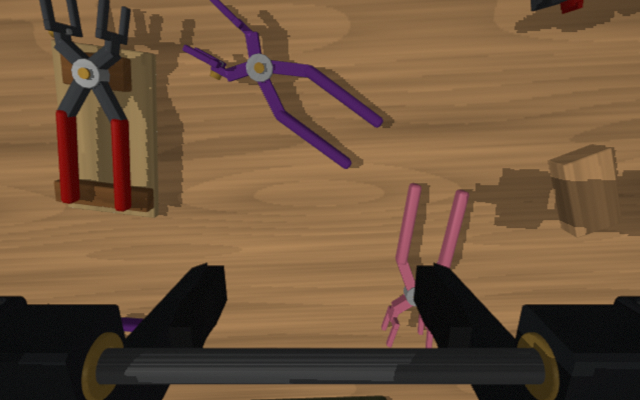

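Pivot at (85,73), as predicted to 2 px; handle ends at (69,202) and (122,208). Going over the pliers.

Emit:
{"name": "play_rows", "arguments": {"rows": [[[0.03, -0.2, 0.05, 0, 0, 0.2], [0.06, -0.46, 0.2, 0, 0, 0.29], [0.06, -0.46, 0.2, 0, 0, 0.29], [0.06, -0.46, 0.2, 0, 0, 0.29], [0.06, -0.46, 0.2, 0, 0, 0.29], [0.06, -0.46, 0.2, 0, 0, 0.29], [0.06, -0.46, 0.2, 0, 0, 0.29], [0.06, -0.46, 0.2, 0, 0, 0.29], [0.06, -0.46, 0.2, 0, 0, 0.29]]]}}

```text
clock: 2.43
tool_pos: [0.4788, 0.1965, 0.3196]
eef_rot: [0.995, -0.101, -0.0, 0.001]
contact_force: [0.1, 0.3, -0.1]
opening: 1.001
finger_force: 0.0
```

Run:
```python
from h import *
im,K,C=cam("wrist");cv2.imwrite("pics/w1.png",im);np.savez("w1.npz",K=K,C=C)
s=get_state();print(s["clock"],s["tool_pos"],s["q"],s["contact_force"])
```

```text
2.4833 [0.4789 0.1957 0.32  ] [-0.5065  0.6816  0.0471  1.9771 -0.0601  0.4849 -2.1916] [ 0.2299 -0.2657  0.4479]
```

View pics/w1.png

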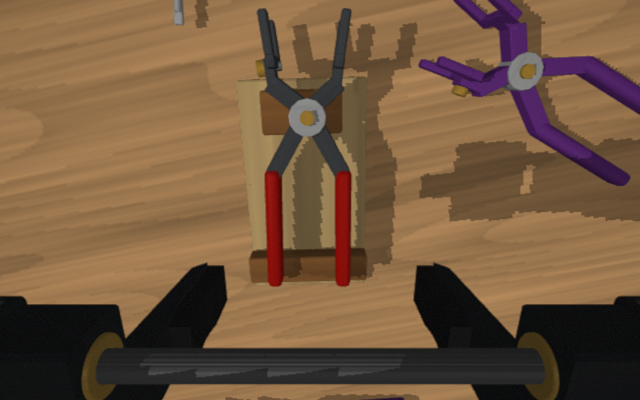

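Run:
```python
from h import *
d=np.load("w1.npz");K,C=d["K"],d["C"]
g=lambda u,v,z=.048:at(K,C,(u,v),z)
p=g(307.5,118,.052);f=(g(273,173)+g(344,173))/2;r=(g(275,281)+g(343,281))/2
print(p,f,r,np.linalg.norm(f-r),np.linalg.norm(p-r),np.linalg.norm(g(273,230)-g(343.5,230)))
for q in(p,f):print(np.degrees(np.arctan2(*(q-r)[[1,0]])))
yaw=np.radians(np.degrees(np.arctan2(*(p-r)[[1,0]])))
u=np.array([np.cos(yaw),np.sin(yaw),0])
for o in(p,f+.04*u,r+.136*u):print("origin",o)
gm=(p+f+.04*u+r+.136*u)/3-.072*u
print("grip",gm);gm[2]=.039+.147
print(rel(gm,np.degrees(yaw)))
```

```text
[0.5466 0.1907 0.052 ] [0.5087 0.1983 0.048 ] [0.4224 0.2164 0.048 ] 0.08817144105416226 0.12694907869405667 0.053718021867246946
-11.676056820926735
-11.856529209280337
origin [0.5466 0.1907 0.052 ]
origin [0.5478 0.1902 0.048 ]
origin [0.5556 0.1888 0.048 ]
grip [0.4795 0.2045 0.0493]
[-0.0025 -0.0179  0.268   0.0034 -0.0011 -0.0007]
```

Emit:
{"name": "play_rows", "arguments": {"rows": [[[-0.008, -0.018, 0.08, 0, 0, 0], [-0.008, -0.018, 0.16, 0, 0, 0], [-0.008, -0.018, 0.22, 0, 0, 0], [-0.008, -0.018, 0.25, 0, 0, 0], [-0.008, -0.018, 0.268, 0, 0, 0], [-0.008, -0.018, 0.268, 0, 0, 0], [-0.008, -0.018, 0.268, 0, 0, 0]]]}}

```text
clock: 3.07
tool_pos: [0.477, 0.2064, 0.1866]
eef_rot: [0.995, -0.101, 0.001, 0.0]
contact_force: [0.1, -0.1, 0.9]
opening: 1.003
finger_force: 0.0
```

Emit:
{"name": "play_rows", "arguments": {"rows": [[[0, 0, 0, 0, 0, 0], [0, 0, 0, 0, 0, 0], [0, 0, 0, 0, 0, 0], [0, 0, 0, 0, 0, 0], [0, 0, 0, 0, 0, 0], [0, 0, 0, 0, 0, 0], [0, 0, 0, 0, 0, 0], [0, 0, 0, 0, 0, 0]]], "claw": 0.35, "squeeze": 9}}

```text
clock: 3.73
tool_pos: [0.4765, 0.2075, 0.1865]
eef_rot: [0.995, -0.101, 0.001, -0.0]
contact_force: [-1.2, -1.5, 7.0]
opening: 0.74
finger_force: 9.0
```

Emit:
{"name": "play_rows", "arguments": {"rows": [[[0, 0, -0.02, 0, 0, 0], [0, 0, -0.05, 0, 0, 0], [0, 0, -0.1, 0, 0, 0], [0, 0, -0.16, 0, 0, 0], [0, 0, -0.2, 0, 0, 0], [0, 0, -0.22, 0, 0, 0], [0, 0, -0.22, 0, 0, 0], [0, 0, -0.22, 0, 0, 0]]]}}

```text
clock: 4.4
tool_pos: [0.4761, 0.2077, 0.2957]
eef_rot: [0.995, -0.1, 0.0, -0.0]
contact_force: [0.0, -0.4, -3.1]
opening: 0.735
finger_force: 9.0
```

Run:
```python
from h import *
im,K,C=cam("wrist");cv2.imwrite("pics/w2.png",im);np.savez("w2.npz",K=K,C=C)
s=get_state();print(s["clock"],s["tool_pos"],s["contact_force"],s["moment"])
d=np.load("w1.npz");print(proj(d["K"],d["C"],[.547,.1905,.052]))
# hose x heading 13; joint_mid estimate from tip/flange
h=np.radians(13);x=np.array([np.cos(h),np.sin(h),0]);y=np.array([-np.sin(h),np.cos(h),0])
fl=np.array([.6103,-.1862,.13]);jm=fl+y*.01475
for back in(.16,.09):
    t=jm-x*(.1235+back);t[2]=.30;print(t,rel(t,13))
```

```text
4.45 [0.4759 0.2076 0.295 ] [-0.8044  0.5072 -1.7795] [ 0.0628  0.0694 -0.0598]
[307.66 117.4 ]
[ 0.3307 -0.2356  0.3   ] [-0.1076  0.9265 -0.0091  0.0012  0.0028 -0.8556]
[ 0.399  -0.2199  0.3   ] [ 0.0198  0.8684 -0.0093  0.0012  0.0028 -0.8556]
```

View pics/w2.png

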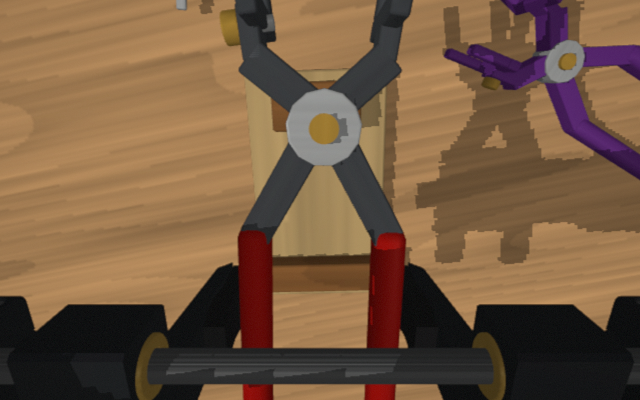

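Emit:
{"name": "play_rows", "arguments": {"rows": [[[-0.07, 0.1, 0, 0, 0, -0.1], [-0.08, 0.2, 0, 0, 0, -0.2], [-0.08, 0.26, 0, 0, 0, -0.3], [-0.08, 0.33, 0, 0, 0, -0.4], [-0.08, 0.4, 0, 0, 0, -0.5], [-0.08, 0.47, 0, 0, 0, -0.6], [-0.08, 0.54, 0, 0, 0, -0.7], [-0.08, 0.61, 0, 0, 0, -0.8], [-0.08, 0.68, 0, 0, 0, -0.85], [-0.07, 0.75, 0, 0, 0, -0.85], [-0.07, 0.82, 0, 0, 0, -0.85], [-0.07, 0.88, 0, 0, 0, -0.85], [-0.07, 0.91, 0, 0, 0, -0.85], [-0.07, 0.91, 0, 0, 0, -0.85], [-0.07, 0.91, 0, 0, 0, -0.85]]]}}

```text
clock: 5.7
tool_pos: [0.3506, -0.2316, 0.2947]
eef_rot: [0.994, 0.111, -0.001, -0.001]
contact_force: [-0.3, 1.3, -1.4]
opening: 0.739
finger_force: 9.0
```

Run:
```python
from h import *
s=get_state();print(s["clock"],s["tool_pos"],s["eef_rot"],s["contact_force"],s["finger_force"],s["opening"])
out=np.zeros((600,800,3),np.uint8)
im,K,C=cam("wrist");cv2.imwrite("pics/w3.png",im);np.savez("w3.npz",K=K,C=C)
out[:400,:640]=im
t,Kt,Ct=cam("top");cv2.imwrite("pics/t3.png",t);a=cv2.resize(t[125:225,320:440],None,fx=3,fy=3,interpolation=2)
sd,Ks,Cs=cam("side");cv2.imwrite("pics/s3.png",sd)
out[300:600,0:360]=a
b=cv2.resize(sd[180:320,250:410],None,fx=2,fy=2,interpolation=2);out[320:600,400:720]=b
cv2.imwrite("pics/c3.png",out)
```

```text
5.7 [ 0.3506 -0.2316  0.2947] [ 0.9939  0.1105 -0.0007 -0.0009] [-0.2829  1.2569 -1.354 ] 9.000004143454134 0.7385553370655761
```

View pics/c3.png

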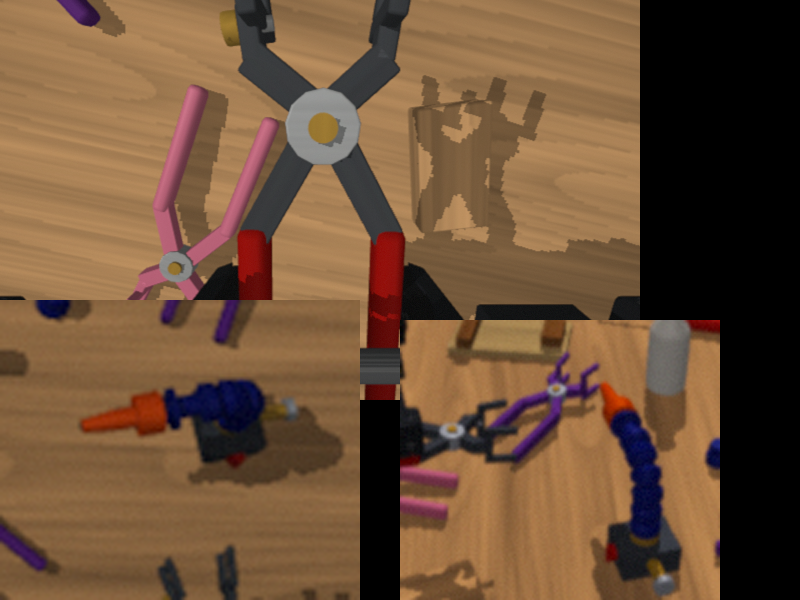

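The pliers are held level with the brass screw on the left. In the top crop the jaw tips are at (172,578) and (227,565), the bell at (150,413), and the flange at (172,403). I'll raise the arm and look straight at the joint with the wrist camera.

Emit:
{"name": "play_rows", "arguments": {"rows": [[[0, 0, -0.08, 0, 0, 0], [0, -0.03, -0.16, 0, 0, 0], [0.04, -0.08, -0.22, 0, 0, 0], [0.1, -0.12, -0.25, 0, 0, 0], [0.17, -0.143, -0.25, 0, 0, 0], [0.24, -0.143, -0.25, 0, 0, 0], [0.3, -0.143, -0.25, 0, 0, 0], [0.326, -0.143, -0.25, 0, 0, 0], [0.326, -0.143, -0.25, 0, 0, 0], [0.326, -0.143, -0.25, 0, 0, 0], [0.326, -0.143, -0.25, 0, 0, 0]]]}}

```text
clock: 6.77
tool_pos: [0.4929, -0.1247, 0.4201]
eef_rot: [0.994, 0.112, -0.002, -0.0]
contact_force: [-0.1, -0.2, -1.6]
opening: 0.736
finger_force: 9.0
```

Run:
```python
from h import *
s=get_state();print(s["clock"],s["tool_pos"],s["eef_rot"],s["contact_force"],s["finger_force"],s["opening"])
im,K,C=cam("wrist");cv2.imwrite("pics/w4.png",im);np.savez("w4.npz",K=K,C=C)
for p in([.61,-.186,.13],[.607,-.172,.13],[.593,-.114,.13]):print(proj(K,C,p))
out=np.zeros((600,800,3),np.uint8)
out[:,:600]=cv2.resize(im[0:200,300:500],None,fx=3,fy=3,interpolation=2)
cv2.imwrite("pics/c4.png",cv2.resize(im[0:200,220:486],None,fx=3,fy=3,interpolation=2))
```

```text
6.7667 [ 0.4929 -0.1247  0.4201] [ 0.9937  0.1123 -0.0015 -0.    ] [-0.1085 -0.1751 -1.5876] 8.999882088974118 0.7361883901747608
[442.0083  66.5915]
[421.7281  66.2499]
[337.0329  67.1808]
```

View pics/c4.png

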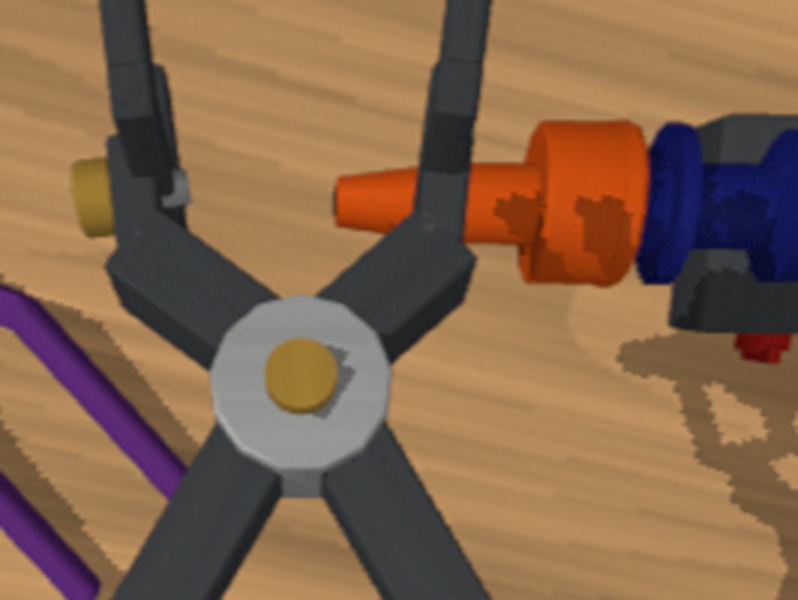

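The joint is clear: tip at crop (337,201), bell x 520–650, flange 637–702, and the axis is horizontal in the image. The pivot disc has shrunk from 73 to 59 px, so the pliers have pitched nose-down in the weak grip and need a regrasp. I'll fit the hose first.

```bash
cat > fit.py <<'E'
from h import *
from scipy.optimize import least_squares
d=np.load("w4.npz");K,C=d["K"],d["C"];a=np.linspace(0,2*np.pi,73)
def circ(o,h,y,r):
    x=np.array([np.cos(h),np.sin(h),0]);yy=np.array([-np.sin(h),np.cos(h),0])
    return [proj(K,C,o+yy*y+r*(np.cos(t)*x+np.sin(t)*np.array([0,0,1]))) for t in a]
c=lambda u,v:(220+u/3,v/3)
def res(p):
    o=np.array([p[0],p[1],.13+p[3]]);h=p[2]
    sh=np.array(circ(o,h,33.5e-3,.018));ri=np.array(circ(o,h,11.5e-3,.018));fr=np.array(circ(o,h,0,.018));ff=np.array(circ(o,h,4e-3,.018))
    b=np.r_[sh,ri];f=np.r_[fr,ff];tip=np.array(circ(o,h,.0795,.006))
    return np.array([b[:,0].min()-c(520,0)[0],b[:,0].max()-c(650,0)[0],b[:,1].min()-c(0,121)[1],b[:,1].max()-c(0,287)[1],
      f[:,0].min()-c(637,0)[0],f[:,0].max()-c(703,0)[0],f[:,1].min()-c(0,123)[1],f[:,1].max()-c(0,284)[1],
      tip[:,0].min()-c(335,0)[0],tip[:,1].mean()-c(0,201)[1],20*p[3]/.002*.1])
r=least_squares(res,[.61,-.186,.227,0],x_scale=[.01,.01,.05,.002],diff_step=1e-3)
p=r.x;print(p[:2],np.degrees(p[2]),p[3],r.fun)
h=p[2];x=np.array([np.cos(h),np.sin(h)]);y=np.array([-np.sin(h),np.cos(h)]);print("joint_mid",p[:2]+.01675*y)
E
python3 fit.py
python3 - <<'E'
from h import *
u=np.array([np.cos(np.radians(-11.7)),np.sin(np.radians(-11.7)),0])
g=np.array([.4765,.2075,0])
s=get_state();print(rel([.4765,.2075,.32],-11.5))
E
```

```text
[ 0.6092 -0.1886] 12.44538864165762 -0.00016618024646220957 [-0.9484  0.6749 -0.4018 -0.2454 -1.0208  0.5233 -0.6176  0.9121  0.5588
  0.4368 -0.1662]
joint_mid [ 0.6056 -0.1723]
[ 0.1167 -0.6558  0.2004  0.0007  0.0054  0.8499]
```

Emit:
{"name": "play_rows", "arguments": {"rows": [[[0.0, -0.01, 0, 0, 0, 0], [0.01, -0.03, 0, 0, 0, 0.05], [0.01, -0.06, 0, 0, 0, 0.1], [0.02, -0.1, 0, 0, 0, 0.15], [0.03, -0.15, 0, 0, 0, 0.2], [0.04, -0.2, 0, 0, 0, 0.27], [0.05, -0.25, 0, 0, 0, 0.34], [0.06, -0.3, 0, 0, 0, 0.42], [0.07, -0.35, 0, 0, 0, 0.5], [0.08, -0.4, 0, 0, 0, 0.58], [0.09, -0.45, 0, 0, 0, 0.66], [0.1, -0.5, 0, 0, 0, 0.72], [0.11, -0.55, 0, 0, 0, 0.78], [0.117, -0.59, 0, 0, 0, 0.83], [0.117, -0.62, 0, 0, 0, 0.85], [0.117, -0.64, 0, 0, 0, 0.85], [0.117, -0.65, 0, 0, 0, 0.85], [0.117, -0.656, 0, 0, 0, 0.85], [0.117, -0.656, 0, 0, 0, 0.85]]]}}

```text
clock: 8.4
tool_pos: [0.4782, 0.2071, 0.4207]
eef_rot: [0.995, -0.101, -0.0, 0.0]
contact_force: [-0.7, 0.1, -2.6]
opening: 0.736
finger_force: 9.0
```

Run:
```python
from h import *
s=get_state();print(s["clock"],s["tool_pos"],s["eef_rot"],s["contact_force"],s["finger_force"],s["opening"])
im,K,C=cam("wrist");np.savez("w5.npz",K=K,C=C)
sd,_,_=cam("side");cv2.imwrite("pics/s5.png",sd)
out=np.zeros((600,800,3),np.uint8);out[:400,:640]=im
out[300:600,320:800]=cv2.resize(sd[120:220,240:400],None,fx=3,fy=3,interpolation=2)
cv2.imwrite("pics/c5.png",out)
print(rel([.4765,.2075,.196],-11.7))
```

```text
8.4 [0.4782 0.2071 0.4207] [ 0.9949 -0.1005 -0.0001  0.0002] [-0.6759  0.0644 -2.6287] 8.99996442720294 0.7364137219402483
[-0.0047 -0.0018  0.4493  0.0019 -0.0003  0.0028]
```

View pics/c5.png

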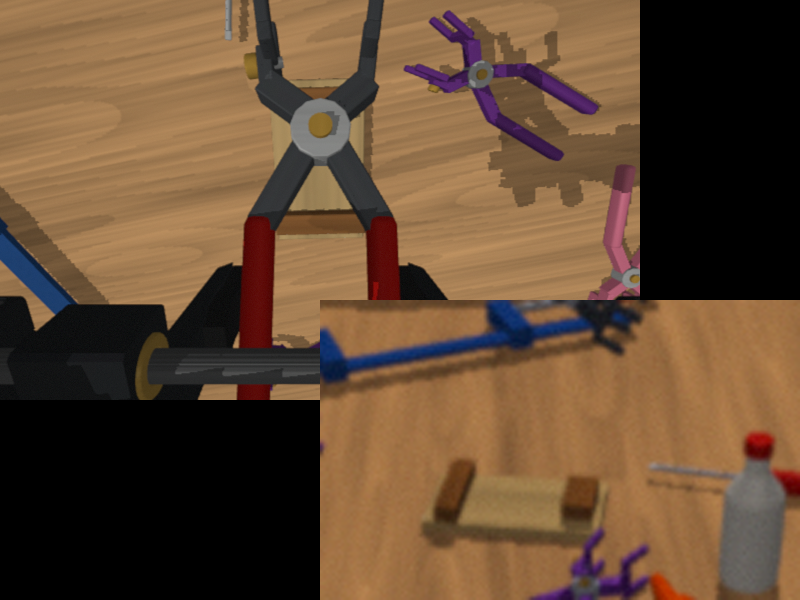

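Emit:
{"name": "play_rows", "arguments": {"rows": [[[-0.003, -0.002, 0.01, 0, 0, 0], [-0.003, -0.002, 0.03, 0, 0, 0], [-0.003, -0.002, 0.07, 0, 0, 0], [-0.003, -0.002, 0.12, 0, 0, 0], [-0.003, -0.002, 0.17, 0, 0, 0], [-0.003, -0.002, 0.22, 0, 0, 0], [-0.003, -0.002, 0.27, 0, 0, 0], [-0.003, -0.002, 0.31, 0, 0, 0], [-0.003, -0.002, 0.34, 0, 0, 0], [-0.003, -0.002, 0.36, 0, 0, 0], [-0.003, -0.002, 0.375, 0, 0, 0], [-0.003, -0.002, 0.39, 0, 0, 0], [-0.003, -0.002, 0.405, 0, 0, 0], [-0.003, -0.002, 0.42, 0, 0, 0], [-0.003, -0.002, 0.435, 0, 0, 0], [-0.003, -0.002, 0.45, 0, 0, 0], [-0.003, -0.002, 0.46, 0, 0, 0], [-0.003, -0.002, 0.466, 0, 0, 0], [-0.003, -0.002, 0.466, 0, 0, 0]]]}}

```text
clock: 10.08
tool_pos: [0.4771, 0.2088, 0.1873]
eef_rot: [0.995, -0.1, -0.0, 0.0]
contact_force: [0.1, -0.3, -1.5]
opening: 0.738
finger_force: 9.0
```

Emit:
{"name": "play_rows", "arguments": {"rows": [[[0, 0, 0, 0, 0, 0], [0, 0, 0, 0, 0, 0], [0, 0, 0, 0, 0, 0], [0, 0, 0, 0, 0, 0]]], "claw": 0}}

```text
clock: 10.42
tool_pos: [0.4774, 0.2088, 0.188]
eef_rot: [0.995, -0.1, 0.0, -0.0]
contact_force: [0.1, -0.7, -0.8]
opening: 0.999
finger_force: 0.0
```

Emit:
{"name": "play_rows", "arguments": {"rows": [[[0, 0, -0.06, 0, 0, 0], [0, 0, -0.14, 0, 0, 0], [0, 0, -0.22, 0, 0, 0], [0, 0, -0.27, 0, 0, 0], [0, 0, -0.27, 0, 0, 0], [0, 0, -0.27, 0, 0, 0]]]}}

```text
clock: 10.92
tool_pos: [0.4775, 0.2088, 0.3242]
eef_rot: [0.995, -0.101, 0.002, -0.001]
contact_force: [-0.4, 0.3, -1.0]
opening: 1.004
finger_force: 0.0
```

Run:
```python
from h import *
s=get_state();print(s["clock"],s["tool_pos"],s["eef_rot"],s["contact_force"],s["finger_force"],s["opening"])
im,K,C=cam("wrist");np.savez("w6.npz",K=K,C=C);cv2.imwrite("pics/w6.png",im)
b,g,r=[im[...,i].astype(int) for i in range(3)]
m=((r>70)&(g<40)&(b<40)).astype(np.uint8)
n,l,st,ce=cv2.connectedComponentsWithStats(m)
for i in range(1,n):
    if st[i,4]>150:
        ys,xs=np.where(l==i);print(st[i],ce[i],cv2.fitLine(np.c_[xs,ys].astype(np.float32),2,0,.01,.01).ravel())
gm=((abs(r-g)<12)&(abs(r-b)<14)&(r>110)).astype(np.uint8)
n,l,st,ce=cv2.connectedComponentsWithStats(gm)
for i in range(1,n):
    if st[i,4]>150:print("gray",st[i],ce[i])
```

```text
10.9167 [0.4775 0.2088 0.3242] [ 0.9949 -0.1007  0.0016 -0.001 ] [-0.3852  0.2812 -1.0146] 0.0 1.004035207885412
[ 279  165   17  115 1707] [287.0562 221.4294] [  0.0134   0.9999 287.0562 221.4294]
[ 346  165   18  115 1719] [354.8668 221.8895] [  0.0144  -0.9999 354.8668 221.8895]
gray [524  49  34  37 741] [539.8421  66.9231]
gray [304  94  36  37 787] [320.4384 111.925 ]
```

```bash
cat > pl.py <<'E'
from h import *
def meas(K,C,piv,l,r,r0,r1):
    P=at(K,C,piv,.052)
    g=lambda cx,row:at(K,C,(cx,row),.048)
    f=(g(l,r0)+g(r,r0))/2;b=(g(l,r1)+g(r,r1))/2
    print("pivot",P,"f",f,"b",b,"sep",np.linalg.norm(g(l,220)-g(r,220)),"len",np.linalg.norm(f-b),"yaw",np.degrees(np.arctan2(*(P-b)[[1,0]])),np.degrees(np.arctan2(*(f-b)[[1,0]])))
    return P,f,b
if __name__=="__main__":
    d=np.load("w1.npz");meas(d["K"],d["C"],(307.5,118),273.5,343.5,173,284)
    d=np.load("w6.npz");P,f,b=meas(d["K"],d["C"],(320.4,112),287,354.9,165,280)
    u=P-b;u[2]=0;u/=np.linalg.norm(u);u2=np.array([np.cos(np.radians(-12)),np.sin(np.radians(-12)),0])
    print(rel(np.append((P-.064*u)[:2],.1865),-11.7))
E
python3 pl.py
```

```text
pivot [0.5466 0.1907 0.052 ] f [0.5087 0.1983 0.048 ] b [0.4198 0.2173 0.048 ] sep 0.05282014318007663 len 0.09090427135788481 yaw -11.862328536726888 -12.116548644944595
pivot [0.5482 0.1947 0.052 ] f [0.5114 0.2017 0.048 ] b [0.4186 0.2205 0.048 ] sep 0.05217574867609592 len 0.09468442777908286 yaw -11.249786625782884 -11.416347465082728
[ 0.0169 -0.0006  0.2726 -0.0003 -0.001   0.0055]
```

Emit:
{"name": "play_rows", "arguments": {"rows": [[[0.025, 0, 0.08, 0, 0, 0], [0.025, 0, 0.16, 0, 0, 0], [0.025, 0, 0.22, 0, 0, 0], [0.025, 0, 0.25, 0, 0, 0], [0.025, 0, 0.272, 0, 0, 0], [0.025, 0, 0.272, 0, 0, 0], [0.025, 0, 0.272, 0, 0, 0]]]}}

```text
clock: 11.55
tool_pos: [0.489, 0.2062, 0.1859]
eef_rot: [0.995, -0.1, -0.001, 0.001]
contact_force: [0.1, 0.7, 0.2]
opening: 1.0
finger_force: 0.0
```

Emit:
{"name": "play_rows", "arguments": {"rows": [[[0, 0, 0, 0, 0, 0], [0, 0, 0, 0, 0, 0], [0, 0, 0, 0, 0, 0], [0, 0, 0, 0, 0, 0], [0, 0, 0, 0, 0, 0], [0, 0, 0, 0, 0, 0]]], "claw": 0.35, "squeeze": 12}}

```text
clock: 12.05
tool_pos: [0.4898, 0.2063, 0.1876]
eef_rot: [0.995, -0.101, 0.001, -0.0]
contact_force: [0.9, -0.5, 7.3]
opening: 0.73
finger_force: 12.0
```

Emit:
{"name": "play_rows", "arguments": {"rows": [[[0, 0, -0.005, 0, 0, 0], [0, 0, -0.015, 0, 0, 0], [0, 0, -0.03, 0, 0, 0], [0, 0, -0.05, 0, 0, 0], [0, 0, -0.07, 0, 0, 0], [0, 0, -0.09, 0, 0, 0], [0, 0, -0.11, 0, 0, 0], [0, 0, -0.13, 0, 0, 0], [0, 0, -0.15, 0, 0, 0], [0, 0, -0.17, 0, 0, 0], [0, 0, -0.19, 0, 0, 0], [0, 0, -0.205, 0, 0, 0], [0, 0, -0.215, 0, 0, 0], [0, 0, -0.22, 0, 0, 0], [0, 0, -0.22, 0, 0, 0]]]}}

```text
clock: 13.3
tool_pos: [0.4895, 0.2063, 0.2972]
eef_rot: [0.995, -0.1, 0.0, -0.0]
contact_force: [0.6, -0.6, -2.2]
opening: 0.735
finger_force: 12.0
```

```bash
cat > chk.py <<'E'
from h import *
import sys
s=get_state();print(s["clock"],s["tool_pos"],s["eef_rot"],s["contact_force"],s["moment"],s["finger_force"],s["opening"]*88)
im,K,C=cam("wrist");np.savez(sys.argv[1]+".npz",K=K,C=C);cv2.imwrite("pics/"+sys.argv[1]+".png",im)
b,g,r=[im[...,i].astype(int) for i in range(3)]
m=((r>70)&(g<40)&(b<40)).astype(np.uint8)
n,l,st,ce=cv2.connectedComponentsWithStats(m)
for i in range(1,n):
    if st[i,4]>400:print("red",st[i],ce[i])
gm=((abs(r-g)<12)&(abs(r-b)<14)&(r>110)).astype(np.uint8)
n,l,st,ce=cv2.connectedComponentsWithStats(gm)
for i in range(1,n):
    if st[i,4]>400:print("gray",st[i],ce[i])
Md=np.linalg.inv(np.array(snapshot("wrist")["mount"]))
for dz in(0,.005,.01):
  q=K@(Md@np.array([.060,0,.134+dz,1]))[:3];print("level pivot exp",q[:2]/q[2],25*K[0,0]/q[2]/1000)
E
python3 chk.py w7
```

```text
13.3 [0.4895 0.2063 0.2972] [ 0.9949 -0.1005  0.0003 -0.0002] [ 0.5658 -0.6216 -2.1517] [ 0.054   0.0455 -0.0076] 11.999922534450889 64.65677351731553
red [ 239  265   35   83 2560] [256.5605 306.4   ]
red [ 367  265   35   83 2535] [383.8951 306.4442]
red [246 384  30  16 452] [260.2566 391.4845]
red [365 384  29  16 461] [378.9696 391.4881]
gray [540  63  40  41 889] [559.5298  83.4319]
gray [ 284  132   74   72 3200] [319.7716 167.1978]
level pivot exp [320.8043 170.9547] 76.620187246114
level pivot exp [320.746  167.8362] 73.60991653379925
level pivot exp [320.692  164.9535] 70.82724038752731
```

```bash
python3 - <<'E'
from h import *
im=cv2.imread("pics/w7.png")
for r in(8,20,32,44,56):
    L=im[r,180:470].astype(int);g=L.sum(1)//3;sat=L[:,2]-L[:,0]
    print(r,"outer/inner edges:",[(i+180,int(g[i]),int(g[i+2])) for i in range(1,287) if abs(g[i+2]-g[i])>22 and abs(g[i+2]-g[i])>=abs(g[i+1]-g[i-1]) and abs(g[i+2]-g[i])>abs(g[i+3]-g[i+1])])
    print("  dark neutral runs", [ (a,b) for a,b in (lambda m:list(zip(np.where(np.diff(np.r_[0,m])==1)[0]+180,np.where(np.diff(np.r_[m,0])==-1)[0]+180)))(((sat<22)&(g<100)).astype(int)) if b-a>3])
m=(im.max(2).astype(int)-im.min(2)<22)&(im.mean(2)<100)
E
python3 - <<'E'
from h import *
h=np.radians(12.45);x=np.array([np.cos(h),np.sin(h),0]);y=np.array([-np.sin(h),np.cos(h),0])
jm=np.array([.6056,-.1723,0])
for b in(.1,.06,0):
    t=jm-x*(.1115+b);t[2]=.30 if b>.06 else .278;print(b,t,rel(t,12.45))
E
```

```text
8 outer/inner edges: [(181, 129, 154), (186, 130, 102), (190, 87, 125), (205, 119, 85), (216, 86, 127), (221, 116, 58), (246, 33, 59), (261, 41, 125), (375, 121, 59), (415, 55, 122)]
  dark neutral runs [(np.int64(223), np.int64(261)), (np.int64(377), np.int64(415))]
20 outer/inner edges: [(189, 135, 100), (191, 100, 136), (204, 131, 87), (216, 88, 122), (223, 123, 59), (248, 34, 58), (263, 42, 134), (373, 119, 60), (412, 48, 125)]
  dark neutral runs [(np.int64(225), np.int64(263)), (np.int64(375), np.int64(412))]
32 outer/inner edges: [(189, 130, 105), (191, 105, 132), (203, 132, 90), (215, 90, 132), (225, 133, 75), (250, 32, 58), (265, 44, 139), (371, 134, 63), (410, 49, 121), (445, 121, 84), (464, 83, 121)]
  dark neutral runs [(np.int64(228), np.int64(265)), (np.int64(373), np.int64(410))]
44 outer/inner edges: [(227, 139, 78), (267, 48, 138), (369, 125, 61), (408, 48, 124), (446, 119, 82), (461, 78, 116)]
  dark neutral runs [(np.int64(230), np.int64(267)), (np.int64(371), np.int64(408))]
56 outer/inner edges: [(215, 132, 92), (269, 51, 130), (367, 128, 59), (405, 47, 102), (447, 115, 81), (462, 87, 119)]
  dark neutral runs [(np.int64(231), np.int64(269)), (np.int64(369), np.int64(405))]
0.1 [ 0.3991 -0.2179  0.3   ] [-0.0073  0.8672 -0.0067  0.0008  0.0011 -0.8369]
0.06 [ 0.4381 -0.2093  0.278 ] [ 0.0658  0.8346  0.0372  0.0008  0.0011 -0.8369]
0 [ 0.4967 -0.1963  0.278 ] [ 0.1755  0.7859  0.0372  0.0008  0.0011 -0.8369]
```

Emit:
{"name": "play_rows", "arguments": {"rows": [[[0, 0.01, 0, 0, 0, -0.01], [-0.01, 0.03, 0, 0, 0, -0.03], [-0.02, 0.06, 0, 0, 0, -0.06], [-0.03, 0.1, 0, 0, 0, -0.1], [-0.04, 0.15, 0, 0, 0, -0.15], [-0.05, 0.2, 0, 0, 0, -0.2], [-0.05, 0.25, 0, 0, 0, -0.25], [-0.05, 0.3, 0, 0, 0, -0.3], [-0.05, 0.35, 0, 0, 0, -0.35], [-0.05, 0.4, 0, 0, 0, -0.4], [-0.05, 0.45, 0, 0, 0, -0.45], [-0.04, 0.5, 0, 0, 0, -0.5], [-0.04, 0.55, 0, 0, 0, -0.55], [-0.03, 0.6, 0, 0, 0, -0.6], [-0.02, 0.65, 0, 0, 0, -0.66], [-0.01, 0.7, 0, 0, 0, -0.72], [-0.01, 0.75, 0, 0, 0, -0.78], [-0.007, 0.79, 0, 0, 0, -0.81], [-0.007, 0.82, 0, 0, 0, -0.83], [-0.007, 0.84, 0, 0, 0, -0.837]]]}}

```text
clock: 15.07
tool_pos: [0.401, -0.2069, 0.2963]
eef_rot: [0.994, 0.107, -0.001, 0.0]
contact_force: [-0.6, -0.6, -0.8]
opening: 0.733
finger_force: 12.0
```

Emit:
{"name": "play_rows", "arguments": {"rows": [[[0, 0.015, 0, 0, 0, 0], [0, 0.025, 0, 0, 0, 0], [0, 0.03, 0, 0, 0, 0], [0, 0.03, 0, 0, 0, 0]]]}}

```text
clock: 15.4
tool_pos: [0.4057, -0.2193, 0.2966]
eef_rot: [0.994, 0.108, 0.0, -0.0]
contact_force: [-0.3, -0.0, -1.5]
opening: 0.729
finger_force: 12.0
```

```bash
python3 chk.py w8
python3 - <<'E'
from h import *
h=np.radians(12.45);x=np.array([np.cos(h),np.sin(h),0])
jm=np.array([.6056,-.1723,0])
for b in(.06,0):
    t=jm-x*(.1115+b);t[2]=.278;print(b,t,rel(t,12.45))
E
```

```text
15.4 [ 0.4057 -0.2193  0.2966] [ 0.9941  0.1084  0.0003 -0.    ] [-0.3073 -0.015  -1.4939] [ 0.0307 -0.0351  0.0078] 11.999811404384673 64.12229600867434
red [ 238  265   36   83 2566] [256.1496 306.3959]
red [ 366  265   36   83 2462] [384.1877 306.0646]
red [246 384  30  16 458] [260.2511 391.4782]
red [368 384  26  16 407] [380.4054 391.4791]
gray [ 284  131   74   73 3245] [319.5744 166.971 ]
level pivot exp [320.4385 171.2809] 76.58788143571039
level pivot exp [320.4026 168.1424] 73.58067079839603
level pivot exp [320.3694 165.2411] 70.80069316205315
0.06 [ 0.4381 -0.2093  0.278 ] [ 0.0676 -0.0039  0.0374 -0.0008 -0.0005  0.0025]
0 [ 0.4967 -0.1963  0.278 ] [ 0.1876 -0.0037  0.0374 -0.0008 -0.0005  0.0025]
```

Emit:
{"name": "play_rows", "arguments": {"rows": [[[0.02, -0.004, 0.01, 0, 0, 0], [0.04, -0.004, 0.025, 0, 0, 0], [0.06, -0.004, 0.037, 0, 0, 0], [0.068, -0.004, 0.037, 0, 0, 0], [0.08, -0.004, 0.037, 0, 0, 0], [0.09, -0.004, 0.037, 0, 0, 0], [0.1, -0.004, 0.037, 0, 0, 0], [0.11, -0.004, 0.037, 0, 0, 0], [0.12, -0.004, 0.037, 0, 0, 0], [0.12, -0.004, 0.037, 0, 0, 0]]]}}

```text
clock: 16.33
tool_pos: [0.4646, -0.2041, 0.2785]
eef_rot: [0.994, 0.109, 0.001, 0.0]
contact_force: [0.6, -0.6, -1.3]
opening: 0.733
finger_force: 12.0
```

Run:
```python
from h import *
s=get_state();print(s["clock"],s["tool_pos"],s["contact_force"])
t,K,C=cam("top");sd,K2,C2=cam("side");cv2.imwrite("pics/t9.png",t);cv2.imwrite("pics/s9.png",sd)
a=cv2.resize(t[140:215,340:415],None,fx=5.3,fy=5.3,interpolation=2)
b=cv2.resize(sd[195:270,320:395],None,fx=5.3,fy=5.3,interpolation=2)
v=np.hstack([a,b]);print(v.shape);cv2.imwrite("pics/c9.png",v)
```

```text
16.3333 [ 0.4646 -0.2041  0.2785] [ 0.6258 -0.5501 -1.3217]
(398, 796, 3)
```

View pics/c9.png

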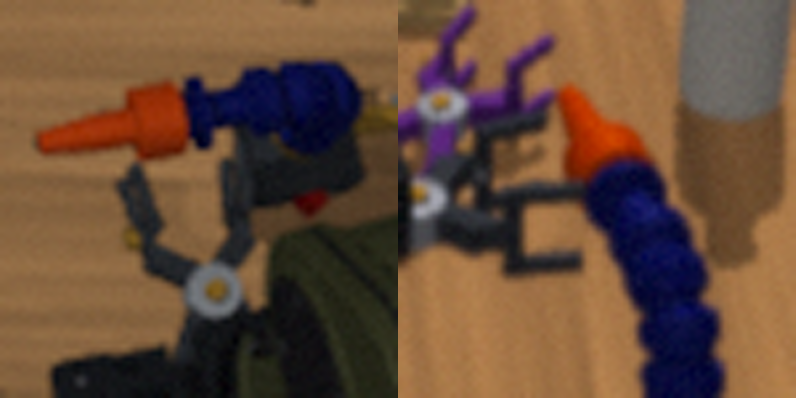

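Left crop (top view): the jaw tips at (130,170) and (232,165) bracket the joint, shoulder at x≈133 and flange rear at x≈206. Advancing 32 mm puts the fork middle within about 1 mm of the joint middle. Right crop (side view): the slots are level with the hose axis. Going in slowly.

Emit:
{"name": "play_rows", "arguments": {"rows": [[[0.01, 0, 0, 0, 0, 0], [0.02, 0, 0, 0, 0, 0], [0.03, -0.001, 0, 0, 0, 0], [0.038, -0.001, 0, 0, 0, 0], [0.046, -0.001, 0, 0, 0, 0], [0.053, -0.001, 0, 0, 0, 0], [0.058, -0.001, 0, 0, 0, 0], [0.06, -0.001, 0, 0, 0, 0], [0.06, -0.001, 0, 0, 0, 0], [0.06, -0.001, 0, 0, 0, 0]]]}}

```text
clock: 17.27
tool_pos: [0.4925, -0.1974, 0.2782]
eef_rot: [0.994, 0.108, -0.0, 0.0]
contact_force: [0.2, -0.6, -1.5]
opening: 0.732
finger_force: 12.0
```

```bash
cat > st.py <<'E'
from h import *
s=get_state();f=R.from_quat(s["eef_rot"]).inv().apply(s["contact_force"])
print(s["clock"],s["tool_pos"],"F tool",f,"M",s["moment"],"grip",s["finger_force"],"w",s["opening"]*88)
im,K,C=cam("top");cv2.imwrite("pics/t_last.png",im)
E
python3 st.py; cp pics/t_last.png pics/t10.png
python3 - <<'E'
import cv2,numpy as np
im=cv2.imread("pics/t10.png")
# coarse colour map around the joint: O orange, B blue, d dark, . wood
for r in range(150,182):
    print(r,''.join('O' if p[2]>120 and p[1]<90 and p[0]<60 else 'B' if p[0]>p[2]+15 and p[0]>40 else 'd' if max(p)<75 else '.' for p in im[r,345:400].astype(int)))
E
```

```text
17.2667 [ 0.4925 -0.1974  0.2782] F tool [0.0573 0.6554 1.4649] M [-0.0303  0.0335  0.0076] grip 11.9998977240175 w 64.40682716421377
150 .......................................................
151 .......................................................
152 ................................................BBBBBBB
153 .........................................BBBBBddBBBBBBB
154 ........................................dBBBBBBBBBBBBBB
155 ......................OOOOOO..BBB.......BBBBBBBBBBBBBBB
156 ...................OOOOOOOOOO.BBBd...dddBBBBBBBBBBBBBBB
157 ..................OOOOOOOOOOOdBBBBdddddBBBBBBBBBBBBBBBB
158 ..................OOOOOOOOOOO.BBBBBBBdddBBBBBBBBBBBBBBB
159 ....................OOOOOOOOO.BBBBBBBddBBBBBBBBBBBBBBBB
160 ..............OO.dd.OOOOOOOOOOdBBBBBBddBBBBBBBBBBdBBBBB
161 ...........OOOOO.dd.OOOOOOOOOOdBBBBBBddBBBBBBBBBBdBBBBB
162 .........OOOOOOO.ddd.OOOOOOOOO.BBBBBdddBBBBBBBBBBdBBBBB
163 .....OOOOOOOOOOOOddddOOOOOOOOO.BBBBBdddddddBBBBBBddBBBd
164 ..OOOOOOOOOOOOOOO.ddd.OOOOOOOO.dBBBBdddddddBBdBBBBddddd
165 .OOOOOOOOOOOOOOOO.ddd.OOOOOOOO.BdBBdddddddddddddBBddddd
166 ..
[... 253 characters left out ...]
..dddddd.O..........dddd.ddddddddddddddd
171 .................dddddd............dddd..dddddddddddddd
172 ..................dddd..............ddd..dddddddddddddd
173 ...................ddd..............dddd.dddddddddddddd
174 ...................ddd.O.O.........dddddddddddddddddddd
175 ..................dddd.............dddddddddddddddddddd
176 ...................ddddd..........ddddd..dddddddddddddd
177 ...................dddddddd......ddddd...dddddddddddddd
178 ...................dddddddddd....ddddd...dddddddddddddd
179 ...................dddddddddd.......d....dddddddddddddd
180 ....................ddddddddd............dddddddddddddd
181 ......................dddddd.............dddddddddddddd
```

Emit:
{"name": "play_rows", "arguments": {"rows": [[[0, 0, 0, 0, 0, 0], [0, 0, 0, 0, 0, 0], [0, 0, 0, 0, 0, 0], [0, 0, 0, 0, 0, 0]]], "claw": 0.31, "squeeze": 20}}

```text
clock: 17.65
tool_pos: [0.4926, -0.1974, 0.2782]
eef_rot: [0.994, 0.108, -0.0, 0.0]
contact_force: [0.1, -0.4, -2.0]
opening: 0.693
finger_force: 14.7
```

```bash
python3 st.py
```

```text
17.65 [ 0.4926 -0.1974  0.2782] F tool [-0.0097  0.4134  1.9607] M [-0.0228  0.0503  0.0438] grip 14.724518023431301 w 61.00860065450888
```

Emit:
{"name": "play_rows", "arguments": {"rows": [[[0, 0, 0, 0, 0, 0], [0, 0, 0, 0, 0, 0], [0, 0, 0, 0, 0, 0], [0, 0, 0, 0, 0, 0]]], "claw": 0.345}}

```text
clock: 18.03
tool_pos: [0.4926, -0.1973, 0.2782]
eef_rot: [0.994, 0.109, -0.0, -0.0]
contact_force: [-0.4, -0.3, -1.4]
opening: 0.66
finger_force: 15.9
```

```bash
python3 st.py
```

```text
18.0333 [ 0.4926 -0.1973  0.2782] F tool [-0.4928  0.2411  1.3697] M [0.1058 0.1038 0.0369] grip 15.94791267067194 w 58.09894804128595
```

Emit:
{"name": "play_rows", "arguments": {"rows": [[[0, 0, 0, 0, 0, 0], [0, 0, 0, 0, 0, 0], [0, 0, 0, 0, 0, 0]]], "claw": 0.36, "squeeze": 24}}

```text
clock: 18.33
tool_pos: [0.4924, -0.1974, 0.2782]
eef_rot: [0.994, 0.108, -0.0, 0.0]
contact_force: [-1.7, -0.2, -1.4]
opening: 0.641
finger_force: 17.7
```

```bash
python3 st.py
```

```text
18.3333 [ 0.4924 -0.1974  0.2782] F tool [-1.6568 -0.2031  1.3889] M [-0.0135  0.2312  0.074 ] grip 17.680687196552753 w 56.39868862581642
```

Emit:
{"name": "play_rows", "arguments": {"rows": [[[0, 0, 0, 0, 0, 0], [0, 0, 0, 0, 0, 0], [0, 0, 0, 0, 0, 0]]], "claw": 0.375}}

```text
clock: 18.63
tool_pos: [0.4922, -0.1976, 0.2781]
eef_rot: [0.994, 0.108, -0.001, 0.0]
contact_force: [-3.4, -0.3, -1.0]
opening: 0.626
finger_force: 19.8
```

```bash
python3 st.py
```

```text
18.6333 [ 0.4922 -0.1976  0.2781] F tool [-3.3484 -0.4727  1.0038] M [-0.1484  0.5004  0.0039] grip 19.79148516431451 w 55.11629476270066
```

Emit:
{"name": "play_rows", "arguments": {"rows": [[[0, 0, 0, 0, 0, 0], [0, 0, 0, 0, 0, 0], [-0.003, 0, 0, 0, 0, 0], [-0.006, 0, 0, 0, 0, 0], [-0.008, 0, 0, 0, 0, 0], [-0.008, 0, 0, 0, 0, 0], [-0.008, 0, 0, 0, 0, 0]]], "claw": 0.33}}

```text
clock: 19.27
tool_pos: [0.4887, -0.1982, 0.2783]
eef_rot: [0.994, 0.108, 0.0, 0.0]
contact_force: [-0.1, 0.8, -1.9]
opening: 0.672
finger_force: 15.4
```

```bash
python3 st.py
```

```text
19.2667 [ 0.4887 -0.1982  0.2783] F tool [ 0.0952 -0.8168  1.948 ] M [0.1002 0.0121 0.0274] grip 15.400630831718445 w 59.11608717920593
```

Emit:
{"name": "play_rows", "arguments": {"rows": [[[0, 0, 0, 0, 0, 0], [0, 0, 0, 0, 0, 0], [0, 0, 0, 0, 0, 0], [0, 0, 0, 0, 0, 0]]], "claw": 0.36}}

```text
clock: 19.65
tool_pos: [0.4888, -0.1982, 0.2782]
eef_rot: [0.994, 0.108, 0.0, 0.0]
contact_force: [-0.3, -0.0, -0.8]
opening: 0.638
finger_force: 16.0
```

```bash
python3 st.py
```

```text
19.65 [ 0.4888 -0.1982  0.2782] F tool [-0.3478 -0.0295  0.7995] M [ 0.0641  0.0606 -0.0601] grip 16.00091055035591 w 56.145259210692636
```

Emit:
{"name": "play_rows", "arguments": {"rows": [[[0, 0, 0, 0, 0, 0], [0, 0, 0, 0, 0, 0], [0, 0, 0, 0, 0, 0]]], "claw": 0.375}}

```text
clock: 19.95
tool_pos: [0.4886, -0.1982, 0.2782]
eef_rot: [0.994, 0.108, -0.0, 0.0]
contact_force: [-0.8, 0.3, -0.1]
opening: 0.631
finger_force: 17.4
```

```bash
python3 st.py
```

```text
19.95 [ 0.4886 -0.1982  0.2782] F tool [-0.7095 -0.4739  0.1071] M [-0.0119  0.1112  0.0315] grip 17.435555029660463 w 55.56927515466801
```

Emit:
{"name": "play_rows", "arguments": {"rows": [[[-0.003, 0, 0, 0, 0, 0], [-0.003, 0.001, 0, 0, 0, 0], [-0.003, 0.001, 0, 0, 0, 0], [-0.003, 0.001, 0, 0, 0, 0]]], "claw": 0.39, "squeeze": 26}}

```text
clock: 20.33
tool_pos: [0.4877, -0.1988, 0.2783]
eef_rot: [0.994, 0.109, 0.0, -0.0]
contact_force: [0.2, 0.6, -0.6]
opening: 0.616
finger_force: 18.6
```

```bash
python3 st.py
```

```text
20.3333 [ 0.4877 -0.1988  0.2783] F tool [ 0.3167 -0.5129  0.633 ] M [ 0.2153 -0.126   0.0667] grip 18.646755181252956 w 54.21218622438125
```

Emit:
{"name": "play_rows", "arguments": {"rows": [[[-0.001, 0, 0, 0, 0, 0], [-0.001, 0.001, 0, 0, 0, 0], [-0.001, 0.001, 0, 0, 0, 0], [-0.001, 0.001, 0, 0, 0, 0]]], "claw": 0.4}}

```text
clock: 20.72
tool_pos: [0.4874, -0.1994, 0.2784]
eef_rot: [0.994, 0.109, 0.001, -0.0]
contact_force: [1.8, 1.7, -0.7]
opening: 0.6
finger_force: 19.6
```

```bash
python3 st.py
```

```text
20.7167 [ 0.4874 -0.1994  0.2784] F tool [ 2.1348 -1.2904  0.6661] M [ 0.3022 -0.4479  0.0895] grip 19.58042671903968 w 52.783044650787005
```

Emit:
{"name": "play_rows", "arguments": {"rows": [[[0.002, 0, 0, 0, 0, 0], [0.002, 0, 0, 0, 0, 0], [0.002, 0, 0, 0, 0, 0], [0.002, 0, 0, 0, 0, 0]]], "claw": 0.41}}

```text
clock: 21.1
tool_pos: [0.4876, -0.1995, 0.2781]
eef_rot: [0.994, 0.108, -0.001, 0.0]
contact_force: [0.4, 1.9, -1.0]
opening: 0.594
finger_force: 21.9
```

```bash
python3 st.py
```

```text
21.1 [ 0.4876 -0.1995  0.2781] F tool [ 0.8253 -1.7983  1.0237] M [0.2234 0.0621 0.0905] grip 21.877822702517733 w 52.247761734726964
```

Emit:
{"name": "play_rows", "arguments": {"rows": [[[0, 0, 0, 0, 0, 0], [0, 0, 0, 0, 0, 0], [0, 0, 0, 0, 0, 0]]], "claw": 0.42}}

```text
clock: 21.4
tool_pos: [0.4875, -0.1997, 0.2781]
eef_rot: [0.994, 0.108, -0.001, 0.0]
contact_force: [-0.9, -0.2, -1.3]
opening: 0.581
finger_force: 24.2
```

```bash
python3 st.py
```

```text
21.4 [ 0.4875 -0.1997  0.2781] F tool [-0.9401 -0.017   1.2615] M [0.0521 0.1934 0.0476] grip 24.18828585650772 w 51.15425772659268
```

Emit:
{"name": "play_rows", "arguments": {"rows": [[[-0.001, 0.001, 0, 0, 0, 0], [-0.001, 0.001, 0, 0, 0, 0], [-0.001, 0.001, 0, 0, 0, 0]]], "claw": 0.43, "squeeze": 31}}

```text
clock: 21.7
tool_pos: [0.4872, -0.2001, 0.2781]
eef_rot: [0.994, 0.108, -0.0, 0.0]
contact_force: [-1.9, -0.5, -0.9]
opening: 0.572
finger_force: 26.2
```

```bash
python3 st.py
```

```text
21.7 [ 0.4872 -0.2001  0.2781] F tool [-1.966   0.0811  0.9424] M [0.0342 0.3668 0.0582] grip 26.153327089268714 w 50.36665341055174
```

Emit:
{"name": "play_rows", "arguments": {"rows": [[[0, 0, 0, 0, 0, 0], [0, 0.001, 0, 0, 0, 0], [0, 0.001, 0, 0, 0, 0]]], "claw": 0.44}}

```text
clock: 22.0
tool_pos: [0.4872, -0.2006, 0.2781]
eef_rot: [0.994, 0.108, -0.001, 0.0]
contact_force: [-4.3, 0.4, -1.1]
opening: 0.563
finger_force: 27.3
```

```bash
python3 st.py
```

```text
22.0 [ 0.4872 -0.2006  0.2781] F tool [-4.1056 -1.3527  1.1185] M [0.0618 0.7129 0.1048] grip 27.258845219621435 w 49.51190563953035
```

Emit:
{"name": "play_rows", "arguments": {"rows": [[[-0.002, 0, 0, 0, 0, 0], [-0.004, 0, 0, 0, 0, 0], [-0.004, 0, 0, 0, 0, 0]]]}}

```text
clock: 22.3
tool_pos: [0.4865, -0.2008, 0.2785]
eef_rot: [0.994, 0.109, 0.001, 0.0]
contact_force: [0.2, 0.7, -1.4]
opening: 0.567
finger_force: 26.1
```

```bash
python3 st.py
```

```text
22.3 [ 0.4865 -0.2008  0.2785] F tool [ 0.3187 -0.6227  1.4369] M [0.1294 0.0043 0.0777] grip 26.11745614442043 w 49.92407926787928
```

Emit:
{"name": "play_rows", "arguments": {"rows": [[[-0.001, 0, 0, 0, 0, 0], [-0.001, 0, 0, 0, 0, 0], [-0.001, 0, 0, 0, 0, 0]]], "claw": 0.448}}

```text
clock: 22.6
tool_pos: [0.4856, -0.2012, 0.2784]
eef_rot: [0.994, 0.108, 0.0, 0.0]
contact_force: [-0.1, -0.9, -1.3]
opening: 0.554
finger_force: 17.2
```

```bash
python3 st.py
```

```text
22.6 [ 0.4856 -0.2012  0.2784] F tool [-0.337   0.8332  1.2856] M [-0.0443 -0.0044 -0.0326] grip 17.179131775628775 w 48.7345476622677
```

The click came: grip force fell from 26 to 17 N. A light extra squeeze will confirm it's seated.

Emit:
{"name": "play_rows", "arguments": {"rows": [[[0, 0.001, 0, 0, 0, 0], [0, 0.001, 0, 0, 0, 0], [0, 0.001, 0, 0, 0, 0]]], "claw": 0.458, "squeeze": 25}}

```text
clock: 22.9
tool_pos: [0.4852, -0.2016, 0.2782]
eef_rot: [0.994, 0.108, -0.0, 0.0]
contact_force: [-0.5, -1.2, -2.1]
opening: 0.544
finger_force: 17.5
```

```bash
python3 st.py
```

```text
22.9 [ 0.4852 -0.2016  0.2782] F tool [-0.7707  1.0575  2.0593] M [-0.0583  0.0131 -0.0825] grip 17.472510877414607 w 47.890125087506384
```

Emit:
{"name": "play_rows", "arguments": {"rows": [[[0, 0.001, 0, 0, 0, 0], [0, 0.001, 0, 0, 0, 0], [0, 0.001, 0, 0, 0, 0]]], "claw": 0.468}}

```text
clock: 23.2
tool_pos: [0.4853, -0.202, 0.2782]
eef_rot: [0.994, 0.108, -0.0, 0.0]
contact_force: [-0.3, -0.1, -1.7]
opening: 0.535
finger_force: 19.6
```

```bash
python3 st.py
```

```text
23.2 [ 0.4853 -0.202   0.2782] F tool [-0.3149  0.0108  1.7041] M [-0.0834  0.1322 -0.0287] grip 19.58789348951541 w 47.073730401301404
```

Emit:
{"name": "play_rows", "arguments": {"rows": [[[0, 0, 0, 0, 0, 0], [0, 0, 0, 0, 0, 0], [0, 0, 0, 0, 0, 0]]], "claw": 0.474}}

```text
clock: 23.5
tool_pos: [0.4853, -0.2021, 0.2782]
eef_rot: [0.994, 0.108, -0.0, 0.0]
contact_force: [-0.6, -0.4, -1.3]
opening: 0.528
finger_force: 22.9
```

```bash
python3 st.py
```

```text
23.5 [ 0.4853 -0.2021  0.2782] F tool [-0.7037  0.275   1.2648] M [-0.1232  0.2144 -0.0832] grip 22.91427475749515 w 46.42355386118415
```

Emit:
{"name": "play_rows", "arguments": {"rows": [[[0, 0, 0, 0, 0, 0], [0, 0, 0, 0, 0, 0], [0, 0, 0, 0, 0, 0], [0, 0, 0, 0, 0, 0]]], "claw": 0.36, "squeeze": 18}}

```text
clock: 23.88
tool_pos: [0.4857, -0.2018, 0.2783]
eef_rot: [0.994, 0.109, 0.0, -0.0]
contact_force: [0.4, 0.4, -2.2]
opening: 0.641
finger_force: 16.0
```

Emit:
{"name": "play_rows", "arguments": {"rows": [[[0, 0, 0, 0, 0, 0], [0, 0, 0, 0, 0, 0], [0, 0, 0, 0, 0, 0], [0, 0, 0, 0, 0, 0]]], "claw": 0.285, "squeeze": 16}}

```text
clock: 24.22
tool_pos: [0.4855, -0.202, 0.2782]
eef_rot: [0.994, 0.108, 0.0, 0.0]
contact_force: [-0.0, -0.7, -1.0]
opening: 0.719
finger_force: 13.1
```

```bash
python3 st.py; python3 chk.py w11
```

```text
24.2167 [ 0.4855 -0.202   0.2782] F tool [-0.1771  0.663   1.0194] M [-0.0319  0.0125  0.0127] grip 13.089783685281873 w 63.291460676694356
24.2667 [ 0.4855 -0.202   0.2782] [0.9941 0.1085 0.     0.    ] [-0.7642 -0.2721 -1.1111] [-0.022  -0.0399 -0.0379] 13.089417424052954 63.21474224099405
red [439  82  31  17 415] [453.4434  88.9928]
red [ 239  265   37   83 2602] [257.6875 306.3163]
red [ 364  265   37   83 2572] [382.0412 306.4281]
red [248 384  30  16 464] [262.625  391.5129]
red [362 384  30  16 453] [376.5166 391.5121]
gray [ 284  131   74   72 3251] [319.4829 166.004 ]
level pivot exp [320.4391 171.2805] 76.58773951135132
level pivot exp [320.4032 168.1421] 73.5805385409634
level pivot exp [320.3699 165.2408] 70.8005695434011
```

Emit:
{"name": "play_rows", "arguments": {"rows": [[[-0.008, 0, 0, 0, 0, 0], [-0.02, 0, 0, 0, 0, 0], [-0.035, 0, 0, 0, 0, 0], [-0.055, 0, 0, 0, 0, 0], [-0.08, 0, 0, 0, 0, 0], [-0.11, 0, 0, 0, 0, 0], [-0.135, 0, 0, 0, 0, 0], [-0.15, 0, -0.005, 0, 0, 0], [-0.16, 0, -0.015, 0, 0, 0], [-0.165, 0, -0.03, 0, 0, 0], [-0.165, 0, -0.038, 0, 0, 0], [-0.165, 0, -0.04, 0, 0, 0]]]}}

```text
clock: 25.37
tool_pos: [0.4057, -0.2198, 0.2994]
eef_rot: [0.994, 0.108, 0.001, 0.0]
contact_force: [0.3, -0.8, -1.9]
opening: 0.722
finger_force: 13.1
```

```bash
python3 chk.py w12
python3 - <<'E'
from h import *
im,K,C=cam("top");cv2.imwrite("pics/t12.png",im)
for r in range(152,172):
    print(r,''.join('O' if p[2]>120 and p[1]<90 and p[0]<60 else 'B' if p[0]>p[2]+15 and p[0]>40 else 'd' if max(p)<75 else '.' for p in im[r,345:400].astype(int)))
# target: pliers origin .5466,.1907 yaw -11.8, grip 60 mm behind
h=np.radians(-11.8);u=np.array([np.cos(h),np.sin(h),0]);t=np.array([.5466,.1907,0])-.06*u
t[2]=.30;print(t,rel(t,-11.8))
E
```

```text
25.3667 [ 0.4057 -0.2198  0.2994] [0.9941 0.1084 0.0015 0.0004] [ 0.3313 -0.7792 -1.8621] [-0.0023  0.0066  0.0115] 13.084675432182848 63.5030045072112
red [ 239  265   37   83 2567] [257.6167 306.2817]
red [ 365  265   36   83 2476] [382.5868 305.9665]
red [248 384  30  16 462] [262.8203 391.5368]
red [365 384  27  16 406] [378.1207 391.5099]
gray [ 284  131   74   72 3264] [319.5934 166.1268]
level pivot exp [320.4403 171.2812] 76.58840712917076
level pivot exp [320.4044 168.1428] 73.58115338614786
level pivot exp [320.3711 165.2414] 70.80113753463385
152 ...............................................dBBBBBBB
153 ................................O........BBBBBdBBBBBBBB
154 ...........................O.O..........dBBBBBBBBBBBBBB
155 ......................OOOOO..O.dd.......BBBBBBBBBBBBBBB
156 .....................OOOOOOOOOO.B.....dBBBBBBBBBBBBBBBB
157 .....................OOOOOOOOOO.ddddBBBBBBBBBBBBBBBBBBB
158 .....................O.OOOOOOOOO.BBBBBBBBBBBBBBBBBBBBBB
159 ....................O..OOOOOOOOO.BBBBBBBBBBBBBBBBBBBBBB
160 ...............OOOOOOO.OOOOOOOOO.dBBBBBBBBBBBBBBBdBBBBB
161 ............OOOOOOOOOOOOOOOOOOOOOdBBBBBBBBBBBBBBBBBBBBB
162 .........OOOOOOOOOOOOOOOOOOOOOOOOdBBBBBBBBBBBBBBBdBBBBB
163 ......OOOOOOOOOOOOOOOOOOOOOOOOOOO.BBBdBdddBBBBBBBddBBdd
164 .....OOOOOOOOOOOOOOOOOOOOOOOOOOOO.Bd...dddBBBddBBBddddd
165 ....OOOOOOOOOOOOOOOOOOO.OOOOOOOO..B....ddddBdBddBBBdddd
166 ......OOOOOOOOOOO........O.......dd....dddddddddBBddddd
167 ......OOO............O...........dd.....ddddddddddddddd
168 .........OOOOOOOOO......................ddddddddddddddd
169 ............................OOOO........ddddddddddddddd
170 ........................................ddddddddddddddd
171 .........................................dddddddddddddd
[0.4879 0.203  0.3   ] [ 0.3434 -0.7898 -0.0029  0.0002 -0.003   0.8473]
```

The nozzle has shifted about 3 px (≈7.5 mm), so it's home. Now carrying the pliers back.

Emit:
{"name": "play_rows", "arguments": {"rows": [[[0, -0.01, 0, 0, 0, 0.01], [0, -0.03, 0, 0, 0, 0.03], [0.01, -0.06, 0, 0, 0, 0.06], [0.02, -0.1, 0, 0, 0, 0.1], [0.03, -0.15, 0, 0, 0, 0.15], [0.05, -0.2, 0, 0, 0, 0.2], [0.07, -0.25, 0, 0, 0, 0.25], [0.09, -0.3, 0, 0, 0, 0.3], [0.11, -0.35, 0, 0, 0, 0.35], [0.13, -0.4, 0, 0, 0, 0.4], [0.16, -0.45, 0, 0, 0, 0.45], [0.19, -0.5, 0, 0, 0, 0.51], [0.22, -0.55, 0, 0, 0, 0.57], [0.25, -0.6, 0, 0, 0, 0.63], [0.28, -0.65, 0, 0, 0, 0.69], [0.3, -0.69, 0, 0, 0, 0.75], [0.32, -0.73, 0, 0, 0, 0.8], [0.335, -0.76, 0, 0, 0, 0.83], [0.34, -0.78, 0, 0, 0, 0.847], [0.343, -0.79, 0, 0, 0, 0.847]]]}}

```text
clock: 27.18
tool_pos: [0.4866, 0.205, 0.2979]
eef_rot: [0.995, -0.102, -0.0, -0.0]
contact_force: [-0.3, 0.6, -2.7]
opening: 0.716
finger_force: 13.1
```

Emit:
{"name": "play_rows", "arguments": {"rows": [[[0, 0, 0, 0, 0, 0], [0, 0, 0, 0, 0, 0], [0, 0, 0, 0, 0, 0]]]}}

```text
clock: 27.43
tool_pos: [0.487, 0.2014, 0.2981]
eef_rot: [0.995, -0.104, -0.0, 0.001]
contact_force: [-0.3, -0.5, -1.5]
opening: 0.72
finger_force: 13.1
```

```bash
python3 chk.py w13
python3 - <<'E'
from h import *
h=np.radians(-11.8);u=np.array([np.cos(h),np.sin(h),0]);t=np.array([.5466,.1907,0])-.06*u
t[2]=.1865;print(t,rel(t,-11.8))
E
```

```text
27.4333 [0.487  0.2014 0.2981] [ 0.9946 -0.1036 -0.0003  0.0009] [-0.2927 -0.5242 -1.4969] [0.0193 0.0132 0.0112] 13.088271701708436 63.335384969182584
red [ 240  265   36   83 2568] [258.0705 306.412 ]
red [ 365  265   36   83 2547] [382.3596 306.382 ]
red [249 384  29  16 458] [262.952  391.5349]
red [362 384  30  16 458] [376.6266 391.4716]
gray [533  59  37  41 710] [550.231   82.1972]
gray [ 284  131   74   72 3190] [319.3285 166.3696]
level pivot exp [320.8091 170.9487] 76.62024795494277
level pivot exp [320.7504 167.8306] 73.60995945640924
level pivot exp [320.6962 164.9483] 70.82726798906481
[0.4879 0.203  0.1865] [ 0.0008 -0.0033  0.2233  0.0024  0.0003 -0.0038]
```

Emit:
{"name": "play_rows", "arguments": {"rows": [[[0.001, -0.003, 0.01, 0, 0, -0.003], [0.001, -0.003, 0.03, 0, 0, -0.003], [0.001, -0.003, 0.06, 0, 0, -0.003], [0.001, -0.003, 0.1, 0, 0, -0.003], [0.001, -0.003, 0.135, 0, 0, -0.003], [0.001, -0.003, 0.16, 0, 0, -0.003], [0.001, -0.003, 0.18, 0, 0, -0.003], [0.001, -0.003, 0.195, 0, 0, -0.003], [0.001, -0.003, 0.205, 0, 0, -0.003], [0.001, -0.003, 0.212, 0, 0, -0.003], [0.001, -0.003, 0.218, 0, 0, -0.003], [0.001, -0.003, 0.221, 0, 0, -0.003], [0.001, -0.003, 0.221, 0, 0, -0.003], [0.001, -0.003, 0.221, 0, 0, -0.003]]]}}

```text
clock: 28.7
tool_pos: [0.4882, 0.2043, 0.188]
eef_rot: [0.995, -0.102, 0.0, -0.0]
contact_force: [-1.1, 0.6, -1.9]
opening: 0.714
finger_force: 13.1
```

```bash
python3 st.py
```

```text
28.7 [0.4882 0.2043 0.188 ] F tool [-1.2048 -0.4026  1.8989] M [0.0521 0.0238 0.0222] grip 13.08936647605151 w 62.86500624753985
```

Emit:
{"name": "play_rows", "arguments": {"rows": [[[0, 0.002, 0.002, 0, 0, 0], [0, 0.002, 0.004, 0, 0, 0], [0, 0.002, 0.005, 0, 0, 0], [0, 0.002, 0.005, 0, 0, 0]]]}}

```text
clock: 29.08
tool_pos: [0.488, 0.2038, 0.1871]
eef_rot: [0.995, -0.102, 0.001, -0.001]
contact_force: [-1.2, 0.5, 15.9]
opening: 0.713
finger_force: 13.0
```

```bash
python3 st.py
```

```text
29.0833 [0.488  0.2038 0.1871] F tool [ -1.2858  -0.2376 -15.8631] M [ 0.0747  0.5269 -0.0026] grip 12.95929966494441 w 62.762648689379255
```

Emit:
{"name": "play_rows", "arguments": {"rows": [[[0, 0, -0.002, 0, 0, 0], [0, 0, -0.002, 0, 0, 0]]]}}

```text
clock: 29.3
tool_pos: [0.488, 0.2035, 0.1872]
eef_rot: [0.995, -0.102, 0.001, -0.001]
contact_force: [-1.4, 0.1, 9.4]
opening: 0.716
finger_force: 13.1
```

Emit:
{"name": "play_rows", "arguments": {"rows": [[[0, 0, 0, 0, 0, 0], [0, 0, 0, 0, 0, 0], [0, 0, 0, 0, 0, 0], [0, 0, 0, 0, 0, 0], [0, 0, 0, 0, 0, 0]]], "claw": 0}}

```text
clock: 29.72
tool_pos: [0.4877, 0.2032, 0.186]
eef_rot: [0.995, -0.102, -0.0, 0.0]
contact_force: [-0.6, -0.4, 0.5]
opening: 0.996
finger_force: 0.0
```

Emit:
{"name": "play_rows", "arguments": {"rows": [[[0, 0, -0.02, 0, 0, 0], [0, 0, -0.06, 0, 0, 0], [0, 0, -0.12, 0, 0, 0], [0, 0, -0.19, 0, 0, 0], [0, 0, -0.25, 0, 0, 0], [0, 0, -0.27, 0, 0, 0], [0, 0, -0.27, 0, 0, 0], [0, 0, -0.27, 0, 0, 0]]]}}

```text
clock: 30.38
tool_pos: [0.4877, 0.2031, 0.3214]
eef_rot: [0.995, -0.102, 0.0, -0.0]
contact_force: [-0.7, -0.3, -0.4]
opening: 0.996
finger_force: 0.0
```

```bash
python3 chk.py w14
python3 - <<'E'
from pl import *
im=cv2.imread("pics/w14.png");d=np.load("w14.npz");K,C=d["K"],d["C"]
b,g,r=[im[...,i].astype(int) for i in range(3)]
n,l,st,ce=cv2.connectedComponentsWithStats(((r>70)&(g<40)&(b<40)).astype(np.uint8))
H=sorted([(ce[i],st[i]) for i in range(1,n) if st[i,4]>1000],key=lambda t:t[0][0])
n,l,st,ce=cv2.connectedComponentsWithStats(((abs(r-g)<12)&(abs(r-b)<14)&(r>110)).astype(np.uint8))
P=[ce[i] for i in range(1,n) if st[i,4]>500 and abs(ce[i][0]-320)<60][0]
meas(K,C,P,H[0][0][0],H[1][0][0],H[0][1][1],H[0][1][1]+H[0][1][3])
E
```

```text
30.3833 [0.4877 0.2031 0.3214] [ 0.9948 -0.1022  0.0003 -0.0001] [-0.7154 -0.2591 -0.3941] [ 0.0188 -0.0076  0.0234] 0.0 87.60879602081307
red [ 277  181   18  113 1664] [285.2338 236.4429]
red [ 344  181   18  113 1670] [352.7856 236.8886]
gray [517  64  34  36 731] [533.1423  81.4049]
gray [301 111  36  36 770] [318.4416 128.6   ]
level pivot exp [320.8064 170.9516] 76.61987997110211
level pivot exp [320.7479 167.8334] 73.60962555015986
level pivot exp [320.6938 164.9509] 70.82696415660567
pivot [0.5472 0.1919 0.052 ] f [0.51   0.1992 0.048 ] b [0.4171 0.2184 0.048 ] sep 0.05134507847202028 len 0.09485718681924647 yaw -11.52976876650926 -11.697974962981514
```

Run:
```python
from h import *
print(finish_job())
```

```text
the job is handed in; nothing more can be done
None
```

The nozzle clicked home against the flange with grip force peaking at about 27 N, the pliers are back within about 1.5 mm of their original spot on the rest after one slip and regrasp, the bystanders were not approached or re-checked, and the job was handed in at about 30 s.

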